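# Seal the square dry box of rotor parts

### The arm

A 6-joint arm with a two-finger parallel gripper is mounted at the origin on the work surface. World frame = base frame: x ahead of the robot, y to its left, z up, the work surface at z = 0. Lengths are in m, angles in rad, forces in N, time in s.
With the tool pointing down it reaches from about 0.375 to 0.925 m from the base axis. Payload 5.7 kg.
Tool frame: the origin (TCP) lies midway between the tips of the shut fingers; the grasp point (between the pads) lies 19 mm behind it; z points along the fingers, y is the line along which they close (so a half turn about z gives the same grasp; the last joint's range is limited). The gripper opens to 88 mm and grips with 3 to 60 N. Pads are 20 mm wide; open, the fingers measure 115 mm over their backs; the gripper's body (75 mm by 178 mm) begins 61 mm behind the grasp point.
Start: joints at [1.02, 0.359, 1.51, -0, 1.272, -0.115], TCP at [0.253, 0.544, 0.223] pointing down, gripper open.
Joint ranges: [-2.97, 2.97], [-1.01, 2.36], [0.21, 2.38], [-0.96, 4.11], [0.2, 2.71], [-2.98, 2.98]. Speed limits (rad/s): [2.39, 2.39, 3.14, 3.14, 3.14, 3.14].

### API

Orientations are given as a unit quaternion [x, y, z, w].
In Python, from bench import move_ptp, servo_line, goto_joints, move_gripper, sleep, inverse_kinematics, capture, PlanningError, close_job, spot_in, silhouettes, current_clock, current_joint_pos, current_qvel, current_joint_torque, current_position, current_orientation, current_force, current_torque, current_finger_gap, current_grip_force gives the robot as it stands. Calls block until the motion is done:
- move_ptp(position, orientation): joint-space move of the TCP to a pose.
- servo_line(position, orientation=None, rate=0.15, contact_N=None): straight line of the TCP; orientation=None keeps the orientation; rate is the mean speed in m/s. With contact_N (N) it stops when the force on the tool has changed by that much, and returns True; else False.
- goto_joints(angles): joint-space move.
- move_gripper(opening): finger opening in m; the grip force is fixed at half the most; returns when the fingers have stopped.
- sleep(seconds).
- inverse_kinematics(position, orientation): joint angles nearest the present ones, or None.
- capture(name): name is "scene" or "top"; returns a dict with "image" (400x640x3 uint8, blue, green, red), "range_z" (400x640 float32, m along the optical axis (not along the pixel's ray), 0 where there is no reading), "intrinsics" (3x3 intrinsics, pixels), "R" (3x3) and "t" (3): a world point X has camera coordinates R X + t. Camera axes: x right, y down, z forward; pixel columns grow to the right and rows downward; lengths in m; the calibration is good to about 2 mm. A picture is of the moment at which its call begins.
A pose or a line that the arm cannot do raises PlanningError and nothing moves.
- close_job(): hands the job in; it is judged then, once.
Trained networks look in the newest picture that a camera, given by its name, has taken for a name from the list of things; names that differ only in an ending like _2 or _b are one class to them, and where a whole thing is asked for, a point or a joint stands for the part that bears it (a point fixed in the world has none). Each returns a list of dicts, best first, with "conf" (0 to 1); they miss things now and then, are a little off and sometimes report something else, mostly with a low value. They report only what shows in the picture. A call takes as long as a camera call. They do not tell look-alikes from the thing itself.
- spot_in(camera, query): "xy" ([column, row] in pixels, amid what is visible of it).
- silhouettes(camera, query): "region" (400x640 bool, what is visible of it) and "xy" ([column, row] in pixels, amid what is visible of it).
Readings, each from a call of its own:
- current_clock(): time.
- current_joint_pos(): joint angles.
- current_qvel(): joint speeds.
- current_joint_torque(): joint torques, N m.
- current_position(): TCP position.
- current_orientation(): TCP orientation.
- current_force(): force on the tool from outside, world axes, zero at the start.
- current_torque(): the same for the moment, N m.
- current_finger_gap(): finger opening in m.
- current_grip_force(): force on a finger pad.
Only numpy, scipy, OpenCV 4.12 (cv2) and the standard library are available. Lean on these libraries where they do the work, as an engineer would, in place of code of your own. Each camera call takes 0.05 s, during which the arm holds its last target. There are 200 camera calls.

### The job

The lid of the square parts box is standing proud of its gasket. Press it down from above, one corner after another, until it sits fully down, flat and sealed on all four corners; push with no more than about 40 N, so as not to bend the plate. Leave the lid of the long narrow box alone, without touching it.

Things in the scene. Friction and masses are not known exactly. Their poses are not given: they have to be found in the camera images.
- dry_box: Square aluminium box fixed to the cart top, 136 x 136 x 60 mm; orange gasket on its rim, top 63 mm up, stiff (5 N per mm at a corner, 3 mm of give). Origin: centre of its underside; x, y along its sides, z up. At each corner (x, y = +-70 mm) a steel stud, 12 mm thick, carries the lid. A stud slides down only under about 15 N and stays where it is pushed: a press needs some 20 to 30 N to seat it.
- lid: Its loose lid, a 160 x 160 x 6 mm plate, 0.3-0.55 kg; knob 30 mm wide, 19 mm high in the middle; a plug below keeps it in the mouth (4 mm play). Dark dots at x, y = +-70 mm lie over the studs. Origin: centre of the plate's underside, 69-71 mm up at the start, 63 mm sealed (plate top 69 mm); x, y along sides, z up. Press each dot down to 69 mm; the lid rocks, the far corner rising to 86 mm at most.
- long_lid: Bystander: the loose lid of the long narrow box, a 220 x 100 x 6 mm plate with the same knob, standing level and proud on its box. Origin: centre of the plate's underside (71 mm above the cart top); x along its length, z up.
Mind the look-alikes: they are no part of the job. Leave any green or yellow look-alike of the dry_box alone.

How it is judged:
By the outcome, as a careful person would: the job done as asked, in the order asked, and still so for the second after the job is handed in, with the robot touching nothing.
It also fails if it takes over 51 s, if anything falls off the work surface, if the arm or the gripper's body presses on something with over 40 N, if the wrist force passes 120 N, or if a joint passes its speed limit or range.

## Working session

There is one attempt and no reset: what is moved stays moved. The work goes in short steps, each a Python script; the robot and the scene stay as the last script left them, time stands still between calls to the robot, and variables do not carry over. Pictures are saved under pics/ and viewed, at most 10 in all, crops included, and the job is handed in when it is done.

```bash
mkdir -p pics; ls; cat > h.py <<'E'
import numpy as np, cv2
from bench import *
def cloud(c):
    K=np.array(c["intrinsics"]);R=np.array(c["R"]);t=np.array(c["t"]);z=c["range_z"]
    v,u=np.mgrid[0:400,0:640]
    P=np.stack([(u-K[0,2])/K[0,0]*z,(v-K[1,2])/K[1,1]*z,z],-1)
    W=(P-t)@R; W[z<=0]=np.nan
    return W
E
python3 - <<'E'
from h import *
ims=[]
for n in("top","scene"):
    c=capture(n); W=cloud(c); cv2.imwrite(f"pics/{n}1.png",c["image"]); np.save(f"{n}1.npy",W)
    print(n,(-np.array(c["R"]).T@np.array(c["t"])).round(2))
    for q in("lid","dry_box","long_lid"):
        for s in silhouettes(n,q):
            p=W[s["region"]]; print(q,round(s["conf"],2),np.round(s["xy"]),s["region"].sum(),np.nanmedian(p,0).round(3),np.nanpercentile(p,[2,98],axis=0).round(3).tolist())
print(current_force(),current_orientation(),current_clock())
E
```

```text
pics
top [ 0.29 -0.11  1.33]
lid 0.58 [350. 167.] 3571 [ 0.517 -0.183  0.075] [[0.444, -0.259, 0.07], [0.595, -0.108, 0.093]]
lid 0.25 [204. 170.] 3111 [0.519 0.188 0.076] [[0.417, 0.141, 0.071], [0.624, 0.235, 0.095]]
dry_box 0.65 [436. 150.] 3368 [ 0.572 -0.425  0.006] [[0.485, -0.495, -0.003], [0.643, -0.336, 0.068]]
dry_box 0.64 [379. 258.] 3151 [ 0.279 -0.261  0.005] [[0.208, -0.329, -0.002], [0.353, -0.183, 0.068]]
long_lid 0.87 [205. 171.] 3200 [0.517 0.188 0.076] [[0.415, 0.14, 0.071], [0.625, 0.236, 0.095]]
scene [ 1.32 -0.19  0.73]
lid 0.58 [290. 240.] 2933 [ 0.534 -0.187  0.076] [[0.447, -0.262, 0.073], [0.602, -0.109, 0.095]]
dry_box 0.89 [292. 269.] 1386 [ 0.591 -0.181  0.033] [[0.585, -0.256, 0.001], [0.608, -0.104, 0.062]]
dry_box 0.73 [257. 200.] 2455 [ 0.265 -0.262  0.034] [[0.211, -0.341, 0.002], [0.374, -0.178, 0.066]]
dry_box 0.58 [190. 276.] 4678 [ 0.564 -0.425  0.031] [[0.498, -0.504, 0.001], [0.662, -0.335, 0.066]]
[ 0.16357267  0.16477415 -0.36397079] [ 2.16191503e-01  9.76350964e-01 -1.58967022e-04 -6.76824063e-05] 0.4
```

View pics/top1.png

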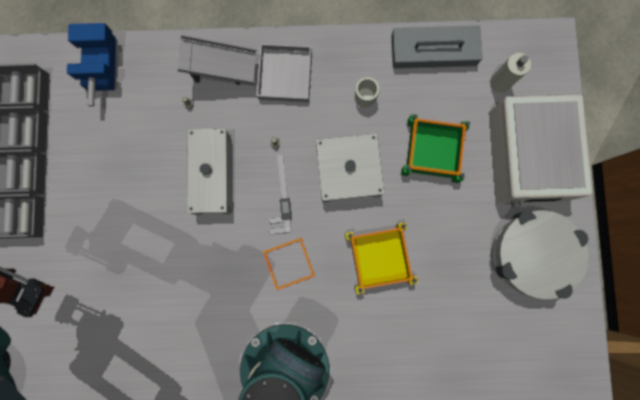

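View pics/scene1.png

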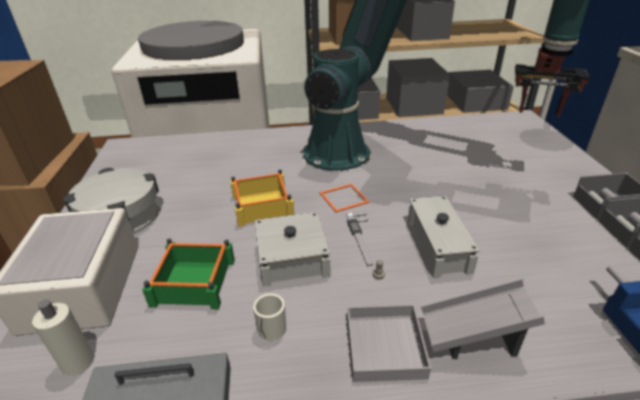

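The top view shows the square lid at about (350,167) and the long lid at (205,171). The open green and yellow boxes at (437,150) and (381,258) are the look-alikes. The scene view agrees, with the square lid at (290,240). Next I fit the lid pose and find the dots.

```bash
cat >> h.py <<'E'
def lidpose(W):
    m=(W[...,2]>.060)&(W[...,2]<.090)&(abs(W[...,0]-.52)<.1)&(abs(W[...,1]+.183)<.1)
    m=cv2.morphologyEx(m.astype(np.uint8),cv2.MORPH_OPEN,np.ones((3,3)))>0
    P=W[m]; r=cv2.minAreaRect(P[:,:2].astype(np.float32))
    a=np.deg2rad((r[2]+45)%90-45); c=np.array(r[0]); R=np.array([[np.cos(a),-np.sin(a)],[np.sin(a),np.cos(a)]])
    A=np.c_[(P[:,:2]-c)@R,np.ones(len(P))]; z=P[:,2]
    ok=np.abs(z-np.median(z))<.012
    for _ in range(5):
        k=np.linalg.lstsq(A[ok],z[ok],rcond=None)[0]; ok=np.abs(A@k-z)<.002
    cs=np.array([[s*.07,q*.07] for s,q in((1,1),(1,-1),(-1,-1),(-1,1))])
    return c,a,np.array(r[1]),cs@R.T+c,np.c_[cs,np.ones(4)]@k
E
python3 - <<'E'
from h import *
for n in("top","scene"):
    W=np.load(n+"1.npy"); print(n,*[np.round(x,4).tolist() for x in lidpose(W)])
    p=W[(abs(W[...,0]-.4)<.03)&(abs(W[...,1]+.05)<.03)]; print("table z",np.nanmedian(p[:,2]))
W=np.load("top1.npy");m=(abs(W[...,0]-.52)<.03)&(abs(W[...,1]+.183)<.03)&(W[...,2]>.088);print("knob",np.median(W[m],0))
im=cv2.imread("pics/top1.png")[125:210,305:395];cv2.imwrite("pics/crop.png",cv2.resize(im,None,fx=6,fy=6,interpolation=cv2.INTER_CUBIC))
E
```

```text
top [0.5185, -0.1838] 0.074 [0.1609, 0.1603] [[0.5832, -0.1088], [0.5935, -0.2484], [0.4539, -0.2588], [0.4436, -0.1191]] [0.0753, 0.075, 0.0748, 0.0751]
table z -0.0005208069951291871
scene [0.5223, -0.1861] 0.0745 [0.1634, 0.16] [[0.5869, -0.1111], [0.5973, -0.2507], [0.4577, -0.2611], [0.4473, -0.1215]] [0.0764, 0.0764, 0.0759, 0.0758]
table z 0.0001330954506434469
knob [ 0.51828731 -0.1838589   0.09375698]
```

View pics/crop.png

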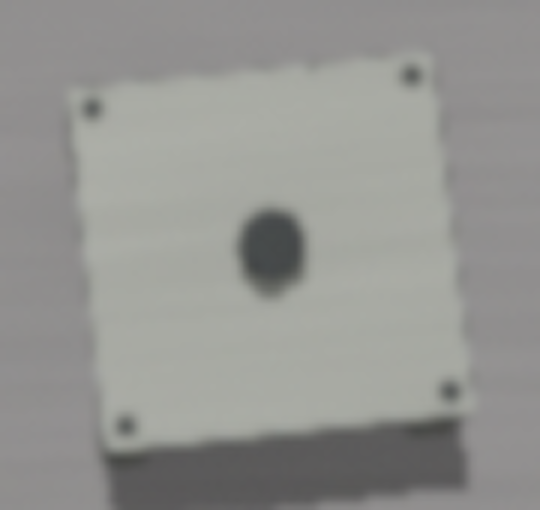

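The crop shows the four dots at the corners and the knob at (272,250), which matches the fitted pose: both sides are 160 mm and the plate is level at 75 mm. I'll press the first corner.

```bash
cat >> h.py <<'E'
A0=.074; C0=np.array([.5195,-.1845]); RA=np.array([[np.cos(A0),-np.sin(A0)],[np.sin(A0),np.cos(A0)]])
ph=A0+np.pi/2; Q=[np.cos(ph/2),np.sin(ph/2),0,0]
def press(s,q,N=26,zt=.0675,rate=.012):
    x,y=C0+RA@np.array([s,q])*.07
    move_ptp([x,y,.12],Q); servo_line([x,y,.092],rate=.1)
    f0=np.array(current_force())
    hit=servo_line([x,y,zt],rate=rate,contact_N=N)
    p=current_position(); f=np.array(current_force())-f0
    print((s,q),hit,"z",round(p[2],4),"f",f.round(1),"t",round(current_clock(),2))
    servo_line([x,y,.12],rate=.12)
E
python3 - <<'E'
from h import *
move_gripper(0)
press(1,1)
for n in("top","scene"):
    c=capture(n); print(n,lidpose(cloud(c))[4].round(4),lidpose(cloud(c))[0])
    cv2.imwrite(f"pics/{n}2.png",c["image"])
print(current_clock())
E
```

```text
(1, 1) False z 0.0694 f [-4.7  3.5 16.3] t 6.98
top [0.0754 0.0755 0.0747 0.0747] [ 0.51929832 -0.18380058]
scene [0.0763 0.0764 0.0761 0.076 ] [ 0.52188092 -0.18659395]
7.675
```

```bash
python3 - <<'E'
from h import *
for s,q in((1,1),(-1,1),(-1,-1),(1,-1)): press(s,q,N=29,zt=.0635,rate=.015)
for n in("top","scene"):
    c=capture(n); r=lidpose(cloud(c)); print(n,r[4].round(4),r[0])
    cv2.imwrite(f"pics/{n}3.png",c["image"])
print(current_clock())
E
```

```text
(1, 1) True z 0.0673 f [-1.7  2.3 11.7] t 10.18
(-1, 1) True z 0.0666 f [-2.7  2.2 12.7] t 13.48
(-1, -1) True z 0.0665 f [-1.4  2.1 11.6] t 16.92
(1, -1) False z 0.0668 f [-6.2  3.  23.3] t 20.62
top [0. 0. 0. 0.] [0. 0.]
scene [0.0686 0.0685 0.0687 0.0688] [ 0.52195781 -0.18531558]
21.3417
  return _methods._mean(a, axis=axis, dtype=dtype,
  ret = ret.dtype.type(ret / rcount)
```

View pics/scene3.png

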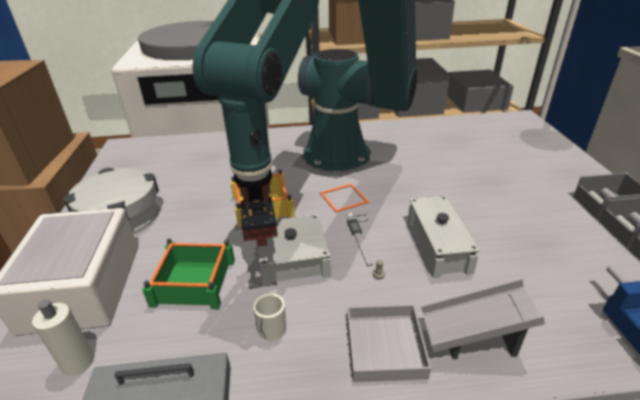

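The arm hides part of the lid at (262,230). The lid now reads about 7.5 mm lower and level. I'll clear the arm and re-measure.

```bash
python3 - <<'E'
from h import *
x,y,_=current_position(); servo_line([x,y,.2],rate=.2)
goto_joints([1.02,.359,1.51,0,1.272,-.115])
for n in("top","scene"):
    c=capture(n); W=cloud(c); r=lidpose(W); print(n,r[4].round(4),r[0],r[2])
    m=(abs(W[...,0]-.52)<.12)&(abs(W[...,1]-.188)<.06)&(W[...,2]>.06)&(W[...,2]<.085); print("long",np.median(W[m],0).round(4))
    m=(abs(W[...,0]-.4)<.03)&(abs(W[...,1]+.05)<.03); print("tbl",np.nanmedian(W[m][:,2]))
    cv2.imwrite(f"pics/{n}4.png",c["image"])
    W0=np.load(n+"1.npy");m=(abs(W0[...,0]-.52)<.12)&(abs(W0[...,1]-.188)<.06)&(W0[...,2]>.06)&(W0[...,2]<.085); print("long0",np.median(W0[m],0).round(4))
print(current_clock())
im=cv2.imread("pics/scene4.png")[200:290,235:345];cv2.imwrite("pics/crop4.png",cv2.resize(im,None,fx=6,fy=6,interpolation=cv2.INTER_CUBIC))
E
```

```text
top [0.0679 0.0675 0.0673 0.0677] [ 0.51900828 -0.18316844] [0.16117255 0.16014241]
long [0.516  0.1881 0.0762]
tbl -0.0009444730180579624
long0 [0.5159 0.1882 0.0762]
scene [0.0686 0.0686 0.0686 0.0686] [ 0.52180445 -0.18591394] [0.16401039 0.15957579]
long [0.5467 0.182  0.0769]
tbl 0.00021370334808597816
long0 [0.5472 0.1822 0.077 ]
25.0167
```

View pics/crop4.png

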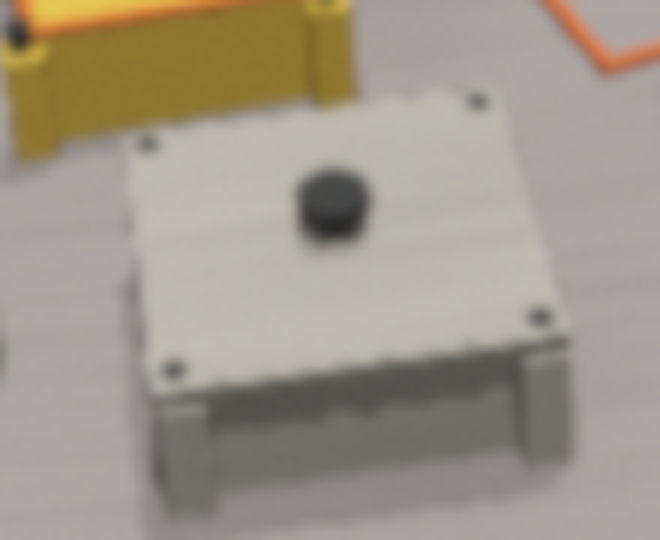

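The lid is level at about 68.5 mm, and the crop shows it flat on its studs with no gap. The long lid hasn't moved and still reads 77 mm. I'll hand in.

```bash
python3 -c "
from bench import *
print(close_job())"
```

```text
the job is handed in; nothing more can be done
None
```

The square box's lid is pressed down at all four corners and lies level, its top at about 68.5 mm against 69 mm for sealed; the press was set to stop at 29 N, the long lid was not touched, and the job was handed in at about 25 s (no verdict was returned).

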